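# Release the stuck tray of a plaster curing unit

### The arm

A 6-joint arm with a two-finger parallel gripper is mounted at the origin on the work surface. World frame = base frame: x ahead of the robot, y to its left, z up, the work surface at z = 0. Lengths are in mm, angles in rad, forces in N, time in s.
With the tool pointing down it reaches from about 300 to 775 mm from the base axis. Payload 14.6 kg.
Tool frame: the origin (TCP) lies on the centre line of the jaws, within the pads' length; the fingertips stand 8 mm ahead of it and the grasp point (between the pads) lies 11 mm behind it; z points along the fingers, y is the direction in which the jaws open and shut (so a half turn about z gives the same grasp; the last joint's range is limited). The gripper opens to 94 mm and grips with 3 to 60 N. Pads are 16 mm wide; open, the fingers measure 119 mm over their backs; the gripper's body (75 mm by 177 mm) begins 78 mm behind the grasp point.
Start: joints at [1.165, 0.3, 1.521, -0, 1.321, -0.067], TCP at [182.793, 518.726, 213.446] pointing down, gripper open.
Joint ranges: [-3.03, 3.03], [-0.79, 2.21], [0.23, 2.52], [-1.04, 4.18], [0, 3.07], [-2.55, 2.55]. Speed limits (rad/s): [2.22, 2.22, 2.57, 3.14, 3.14, 3.14].

### API

Orientations are given as [roll, pitch, yaw] about the fixed x, y, z axes, in that order (R = Rz(yaw) Ry(pitch) Rx(roll)).
In Python, from cell import read_state, cams, manip gives the robot as it stands.
- The arm moves only by the shell command python3 -m handwheel 'ROWS' [OPENING] [FORCE]. ROWS is JSON, a list of rows, each a list of 4 numbers: the shift along the tool's x, y, z in m, then the turn about the tool's z in degrees. In form: [[dx, dy, dz, turn], ...]. A call has 1 to 5 rows; each row is the pose to reach, as a shift and turn from the pose measured when the call began, along the tool's axes at that moment; what a row does not reach only later rows make up. A row lasts 1/8 s, in which the tool goes at most 62.5 mm and 10.7 degrees, less where a joint would pass 70% of its speed; a pose out of reach is approached as far as the arm can. A call with a gripper value outside its range is refused whole. OPENING is the closure, from 0 (fully open) to 1 (shut), set as the call begins (- or left out, the last holds). The fingers move at their own pace and stop on an object; FORCE is the grip in N (left out, the last holds). Time passes only in rows, so rows that repeat a pose let the fingers close. It gives the time, the measured TCP pose, the force and the opening at its end, in the units of the state.
- read_state(): the state, without advancing time (a new reading comes with each control period).
- cams.camera(name): name is "scene" or "top" or "wrist"; returns the picture (420x560x3 uint8, red, green, blue); there is no depth.
- cams.get_calibration(name): a dict with "vertical_fov" (degrees; the focal length in pixels is half the picture's height over the tangent of half this angle, whatever the lens; pixels are square), "cx", "cy" (the principal point, pixels), "R" (3x3) and "t" (3): a world point X has camera coordinates R X + t. Camera axes: x right, y down, z forward; pixel columns grow to the right and rows downward; lengths in mm; the calibration is good to about 2 mm. A picture is of the moment at which its call begins: read the wrist's pose just before it. get_calibration takes no time and is no camera call; for the wrist camera it gives the pose at the moment of the call.
- manip.sign_off(): hands the job in, once; it reports no verdict.
The state is a dict: "clock": time; "joints": joint angles; "qd": joint speeds; "effort": joint torques, N m; "eef_pos": TCP position; "eef_rot": TCP orientation; "wrist_force": force on the tool from outside, world axes, zero at the start; "moment": the same for the moment, N m; "finger_gap": finger opening in mm.
Only numpy, scipy, OpenCV 4.12 (cv2) and the standard library are available. Lean on these libraries where they do the work, as an engineer would, in place of code of your own. Each camera call takes 0.05 s, during which the arm holds its last target. There are 200 camera calls.

### The job

The tray of the plaster curing unit is stuck shut. Take the orange-handled release pin from its wooden stand, push it gently through the red-marked hole in the unit's top until the hidden catch gives, keep it pressed while the tray creeps all the way out with the cast on it, then put the pin fully back, upright, in its stand and let go. Never force the pin or lean on the unit, and leave the jug, the blue mould and the yellow jar where they are.

Things in the scene. Friction and masses are not known exactly. Their poses are not given: they have to be found in the camera images.
- unit: White fixed box 200 (x) x 180 (y) x 110 mm high. Origin: centre of its underside. Its +x axis points the way the tray comes out; z up. The hidden catch under its hole resists the pin with 2 N at first and 0.7 N more per mm; it frees the tray after about 6 mm (5 to 8 N) and meets a hard stop at 10 mm. Over 20 N is forcing it.
- hole (a point): Centre of the mouth of the release hole, level with the unit's top, 110 mm above the table, in a 30 mm square red border; unit's axes. Round hole, 12 mm across, straight down through the 6 mm roof into a hollow. Under it, 27 to 43 mm below the top (differs each time, hidden), is the catch's flat level pad, 24 mm wide.
- tray (a joint): Tray travel in m: 0 shut, 0.055 fully out. A damped spring drives it out in 1 to 2 s while the catch is held down; let up early, it stops at a notch (16, 32 mm) until pressed again; past 40 mm it needs no pressing.
- tray_front (a point): Middle of the tray's blue front panel (6 mm thick, 168 wide, 50 high), 38 mm above the table; x points out of the unit.
- cast: Round white plaster cast, 68 mm across, 16 mm high, 70 g, lying on the tray (tray floor 26 mm above the table). Origin: centre of its underside.
- pin: Release pin, 60 g. Origin: centre of the handle's underside (the shoulder); z up along the pin when it stands in its stand. Orange square handle, 18 x 18 mm (sides along x and y), from z = 0 to 40 mm; below it a round steel shaft 8 mm thick, 78 mm long, with a slightly tapered tip. It starts hanging in the stand with its shoulder on the stand's top.
- pin_tip (a point): Centre of the lower end of the pin's shaft, 78 mm below the pin's origin.
- stand: Fixed wooden block, 60 x 60 mm, 90 mm high. Origin: centre of its underside. It stands to the left or to the right of the unit.
- stand_hole (a point): Centre of the mouth of the stand's round 13 mm hole, in its top face 90 mm above the table; the hole runs straight down through the block. Mouth chamfered by 3 mm.
- jug: White mixing jug without a handle, 104 mm across the rim, 140 mm high, standing at the side of the unit opposite to the stand. Leave it. Origin: centre of its underside.
- mould: Blue silicone ring mould, 84 mm across, 30 mm high. Leave it. Origin: centre of its underside.
- jar: Yellow pigment jar with a black cap, 56 mm across, 65 mm high, standing. Leave it. Origin: centre of its underside.
Mind the look-alikes: they are no part of the job. Of the things that look like the pin, the middle-sized one is meant.

How it is judged:
By the outcome, as a careful person would: the job done as asked, in the order asked, and still so for the second after the job is handed in, with the robot touching nothing.
It also fails if it takes over 72 s, if anything falls off the work surface, if the arm or the gripper's body presses on something with over 40 N, if the wrist force passes 120 N, or if a joint passes its speed limit or range.

## Working session

There is one attempt and no reset: what is moved stays moved. The work goes in short steps, Python scripts to look and compute and a shell command to move; the robot and the scene stay as the last step left them, time stands still between calls to the robot, and variables do not carry over. Pictures are saved under pics/ and viewed, about 8 in all and at most 12, crops included, and the job is handed in when it is done.

```bash
ls; mkdir -p pics; python3 - <<'E'
from cell import read_state, cams
import cv2,numpy as np
s=read_state();print(s)
a=[cams.camera(n) for n in("scene","top")]
for n,i in zip(("scene","top"),a):
    cv2.imwrite(f"pics/{n}0.png",i[:,:,::-1]); c=cams.get_calibration(n);print(n,c)
E
```

```text
pics
{'clock': 0.0, 'joints': array([ 1.16543561e+00,  3.00469830e-01,  1.52158123e+00, -2.56927682e-05,
        1.32072656e+00, -6.65945860e-02]), 'qd': array([ 0.00109992, -0.00037169, -0.00054191,  0.00052706,  0.00041474,
       -0.00012194]), 'effort': array([-3.48988069e-03, -5.31794751e+01, -3.52736771e+01,  7.06623774e-02,
        2.43997585e-02, -8.42062036e-05]), 'eef_pos': array([182.68082365, 518.49810766, 212.88696872]), 'eef_rot': array([-3.14040866e+00, -5.40227363e-05,  2.80283286e+00]), 'wrist_force': array([-0.22523554, -0.26766502,  0.79514873]), 'moment': array([ 0.00186564, -0.01753501, -0.02555682]), 'finger_gap': 93.71813220544335}
scene {'vertical_fov': 52.47647787488068, 'cx': 286.5413174737112, 'cy': 204.3669432547426, 'R': array([[ 0.05067611,  0.99871321, -0.00196489],
       [ 0.71136088, -0.03747623, -0.70182707],
       [-0.7009976 ,  0.03416812, -0.71234465]]), 't': array([ -55.12812684, -338.94285526, 1269.79815798])}
top {'vertical_fov': 46.749131612853944, 'cx': 273.6075145527654, 'cy': 205.63042283837964, 'R': array([[ 0.01524209, -0.99982404, -0.0109346 ],
       [-0.98310257, -0.01299023, -0.18259406],
       [ 0.18241989,  0.01353295, -0.98312758]]), 't': array([ 12.66882082, 581.48958941, 964.16591127])}
```

View pics/scene0.png

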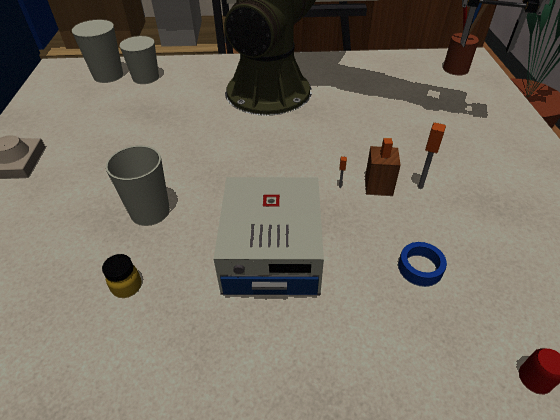

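View pics/top0.png

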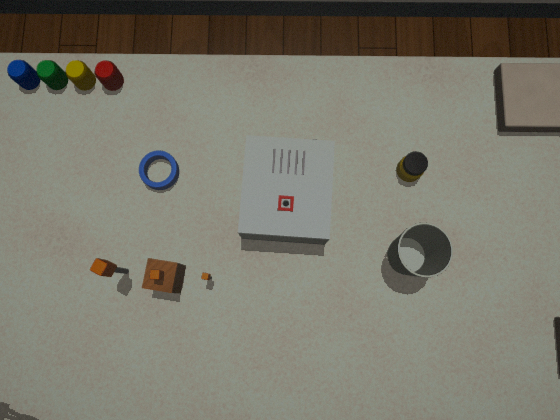

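Candidates for the pin, all orange-handled:
- **Small:** scene (343,163), top (206,276), standing free.
- **Middle-sized:** scene (387,148), top (155,275), in the wooden stand. I choose this one.
- **Large:** scene (435,138), top (102,267), standing free.

Next I'll measure from both views and make the close crop.

```bash
cat > h.py <<'E'
import numpy as np,cv2
from cell import read_state,cams
def K(c): return 210/np.tan(np.radians(c["vertical_fov"])/2)
def ray(c,p):
    f=K(c);d=np.array([(p[0]-c["cx"])/f,(p[1]-c["cy"])/f,1.]);R=np.array(c["R"]);t=np.array(c["t"])
    d=R.T@d;return -R.T@t,d/np.linalg.norm(d)
def plane(c,p,z):
    o,d=ray(c,p);return o+d*(z-o[2])/d[2]
def proj(c,X):
    v=np.array(c["R"])@X+np.array(c["t"]);return v[:2]/v[2]*K(c)+[c["cx"],c["cy"]]
def tri(obs):
    A=np.zeros((3,3));b=np.zeros(3);rs=[ray(c,p) for c,p in obs]
    for o,d in rs: M=np.eye(3)-np.outer(d,d);A+=M;b+=M@o
    X=np.linalg.solve(A,b);return X,[float(np.linalg.norm((np.eye(3)-np.outer(d,d))@(X-o))) for o,d in rs]
def mask(img,lo,hi):
    return cv2.inRange(cv2.cvtColor(img,cv2.COLOR_RGB2HSV),lo,hi)
def red(i): return mask(i,(0,150,90),(5,255,255))|mask(i,(174,150,90),(180,255,255))
def orange(i): return mask(i,(6,190,120),(16,255,255))
def blobs(m,amin=15):
    n,l,s,c=cv2.connectedComponentsWithStats(m)
    return [(c[k].round(2).tolist(),s[k].tolist()) for k in range(1,n) if s[k][4]>=amin]
def tooldelta(X):
    "world vector X-TCP in tool axes (mm)"
    from scipy.spatial.transform import Rotation as R
    s=read_state();return R.from_euler('xyz',s["eef_rot"]).as_matrix().T@(np.array(X)-s["eef_pos"])
E
python3 - <<'E'
from h import *
I={n:cv2.imread(f"pics/{n}0.png")[:,:,::-1].copy() for n in("scene","top")}
for n in I:
    print(n,"red",blobs(red(I[n])));print(" or",blobs(orange(I[n])))
a=cv2.resize(I["scene"][110:210,320:460],None,fx=4,fy=4,interpolation=cv2.INTER_CUBIC)
b=cv2.resize(I["top"][240:310,80:220],None,fx=4,fy=4,interpolation=cv2.INTER_CUBIC)
cv2.imwrite("pics/crop1.png",cv2.resize(np.vstack([a,b]),None,fx=.85,fy=.85)[:,:,::-1])
E
```

```text
scene red [([270.53, 200.02], [263, 195, 16, 11, 106]), ([549.82, 360.37], [538, 349, 22, 26, 438])]
 or [([438.38, 126.74], [432, 123, 14, 9, 86]), ([387.55, 140.39], [384, 138, 9, 6, 44]), ([343.47, 158.26], [341, 157, 6, 4, 19])]
top red [([103.77, 68.64], [95, 61, 18, 17, 237]), ([285.55, 203.04], [278, 196, 16, 15, 109])]
 or [([98.27, 266.45], [91, 259, 16, 16, 161]), ([154.1, 274.08], [150, 270, 9, 9, 79]), ([204.61, 276.3], [202, 274, 6, 6, 23])]
```

View pics/crop1.png

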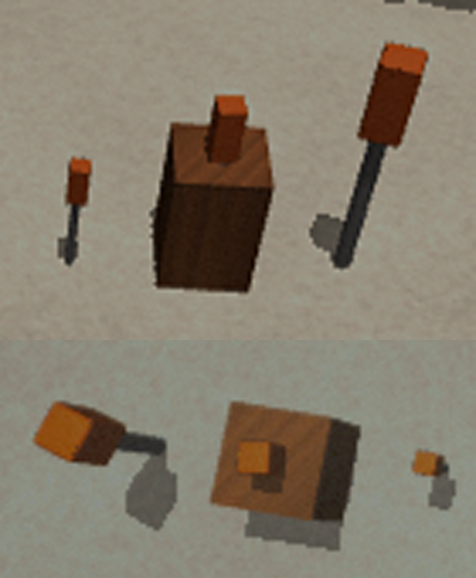

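The crop confirms the choice: the middle-sized pin sits in the wooden stand between the small one and the tall one. The orange masks isolate the handle tops. Now I'll triangulate.

```bash
python3 - <<'E'
from h import *
cs,ct=cams.get_calibration("scene"),cams.get_calibration("top")
P={"hole":([270.53,200.02],[285.55,203.04]),"pintop":([387.55,140.39],[154.1,274.08]),"big":([438.38,126.74],[98.27,266.45]),"small":([343.47,158.26],[204.61,276.3])}
for k,(a,b) in P.items():
    X,r=tri([(cs,a),(ct,b)]);print(k,X.round(1),np.round(r,1))
I=cv2.imread("pics/top0.png")[:,:,::-1].copy()
print("handle top centre, plane130",plane(cs,P["pintop"][0],130),plane(ct,P["pintop"][1],130))
print("hole 110",plane(cs,P["hole"][0],110),plane(ct,P["hole"][1],110))
# unit top & stand top orientation in top view
hsv=cv2.cvtColor(I,cv2.COLOR_RGB2HSV);print("unit px",hsv[180,260],"table",hsv[120,200],"stand",hsv[285,155],hsv[265,175], hsv[280,182])
g=cv2.bilateralFilter(I,7,30,5)
for name,c,z,seed in(("unit",ct,110,(260,180)),("stand",ct,90,(172,270))):
    m=np.zeros((422,562),np.uint8)
    cv2.floodFill(g.copy(),m,seed,0,(8,)*3,(8,)*3,4|(255<<8)|cv2.FLOODFILL_MASK_ONLY|cv2.FLOODFILL_FIXED_RANGE if name=="unit" else 4|(255<<8)|cv2.FLOODFILL_MASK_ONLY)
    m=m[1:-1,1:-1];cn=max(cv2.findContours(m,0,2)[0],key=cv2.contourArea)
    w=np.array([plane(c,p[0],z)[:2] for p in cn],np.float32)
    print(name,cv2.contourArea(cn),cv2.minAreaRect(w))
E
```

```text
hole [575.9  -3.4 112.3] [0. 0.]
pintop [432.4 243.2 131. ] [0.4 0.4]
big [443.2 336.4 169. ] [0. 0.]
small [431.4 155.   86.5] [0.4 0.4]
handle top centre, plane130 [431.08709198 243.26437332 130.        ] [432.48772137 243.81372687 130.        ]
hole 110 [573.49787888  -3.38485732 110.        ] [576.31035634  -3.37386831 110.        ]
unit px [ 60   5 147] table [ 32  27 144] stand [ 14 165 110] [ 12 153 112] [16 78 49]
unit 8791.0 ((612.7103881835938, -4.49444580078125), (187.83126831054688, 200.11834716796875), 86.68501281738281)
stand 846.0 ((432.3523254394531, 243.78988647460938), (59.08394241333008, 59.0634651184082), 81.54299926757812)
```

```bash
python3 -m handwheel '[[-0.05,-0.025,-0.03,10],[-0.1,-0.055,-0.06,20],[-0.15,-0.08,-0.06,30],[-0.2,-0.105,-0.06,40],[-0.2,-0.105,-0.06,40]]' 0.2 20
python3 - <<'E'
from h import *
s=read_state();print(s["eef_pos"],s["eef_rot"],s["clock"],s["joints"]);print(tooldelta([432,243.5,250]))
c=cams.get_calibration("wrist");print(c, -np.array(c["R"]).T@c["t"])
E
```

```text
clock: 0.72
eef_pos: [338.3, 350.9, 272.9]
eef_rot: [-3.141, 0.001, 2.098]
wrist_force: [-0.0, -0.2, -0.4]
finger_gap: 75.4
[338.29016528 350.92581478 272.92869117] [-3.14051362e+00  9.49554390e-04  2.09840660e+00] 0.725 [ 7.28957325e-01  1.17975301e-01  1.60184410e+00 -7.22449696e-04
  1.42302042e+00  2.01454378e-01]
[-139.97552536   26.90567692   23.0325972 ]
{'vertical_fov': 69.66477717139256, 'cx': 276.9787504035574, 'cy': 210.105496376459, 'R': array([[ 0.8635265 ,  0.50430213, -0.00116103],
       [ 0.48683517, -0.83301236,  0.26283442],
       [ 0.13158081, -0.22752972, -0.96484026]]), 't': array([-470.06720341,   85.73377652,  484.35389705])} [300.4455893  418.67809343 444.24458994]
```

```bash
cat > w.py <<'E'
import sys,pickle
from h import *
c=cams.get_calibration("wrist");i=cams.camera("wrist");n=sys.argv[1]
cv2.imwrite(f"pics/{n}.png",i[:,:,::-1]);pickle.dump(c,open(f"pics/{n}.pkl","wb"))
print("or",blobs(orange(i),40));print("red",blobs(red(i),40))
E
python3 w.py w1; python3 -m handwheel '[[-0.03,0.01,0,10],[-0.06,0.02,0,20],[-0.08,0.027,0,30],[-0.08,0.027,0,30],[-0.08,0.027,0,30]]'; python3 w.py w2
python3 - <<'E'
import cv2,numpy as np
cv2.imwrite("pics/w12.png",cv2.resize(np.hstack([cv2.imread("pics/w1.png"),cv2.imread("pics/w2.png")]),(800,300)))
E
```

```text
or [([298.12, 310.88], [290, 306, 18, 11, 51])]
red []
clock: 1.4
eef_pos: [400.1, 298.0, 272.8]
eef_rot: [-3.14, 0.001, 1.584]
wrist_force: [-0.6, 0.5, -0.6]
finger_gap: 75.5
or [([313.86, 171.49], [306, 153, 19, 31, 172])]
red []
```

View pics/w12.png

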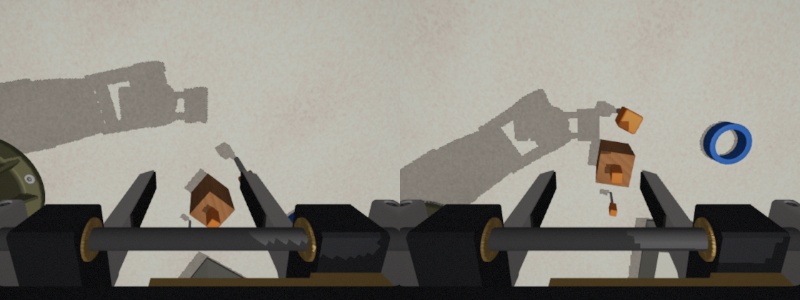

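w1 and w2 show the stand with the pin near the jaws. In w2 it is at full-resolution pixel (~303,243), with the tall pin at (~320,168) and the small one below at (~298,292). I'll take a second baseline view and extract the handle top.

```bash
python3 -m handwheel '[[0,0.04,0,0],[0,0.06,-0.02,0],[0,0.06,-0.02,0],[0,0.06,-0.02,0]]'; python3 w.py w3
python3 - <<'E'
import cv2,numpy as np
a=cv2.imread("pics/w2.png")[190:300,260:370];b=cv2.imread("pics/w3.png")[180:300,180:330]
for i in(a,b):
    h=cv2.cvtColor(i,cv2.COLOR_BGR2HSV);m=(h[...,1]>170)
    print(np.unique(h[m][:,0],return_counts=True))
cv2.imwrite("pics/w23.png",np.hstack([cv2.resize(a,(400,400),interpolation=2),cv2.resize(b,(400,320),interpolation=2).copy() if 0 else cv2.copyMakeBorder(cv2.resize(b,(400,320),interpolation=2),0,80,0,0,0)]))
E
```

```text
clock: 1.95
eef_pos: [459.1, 299.1, 292.1]
eef_rot: [-3.14, 0.001, 1.586]
wrist_force: [0.8, 0.6, -0.0]
finger_gap: 75.3
or [([260.12, 174.62], [245, 160, 28, 24, 185])]
red []
(array([  0,  10,  11,  12,  13,  14,  15,  30,  43,  47,  60,  70,  75,
        77,  79,  90,  96,  98, 102, 105, 120, 125, 127, 137, 138, 150,
       154, 157, 162, 170], dtype=uint8), array([  1,  10, 122, 175,  71, 150,  78,   1,   1,   1,   1,   1,   1,
         1,   1,   1,   1,   1,   1,   1,   3,   1,   1,   1,   1,   2,
         1,   1,   1,   1]))
(array([  0,  10,  11,  12,  13,  14,  15,  24,  48,  66,  71,  80,  90,
        99, 120, 133, 140, 141, 154, 165, 167, 170], dtype=uint8), array([  1,   4, 101, 165,  67, 182,  34,   1,   1,   1,   1,   1,   3,
         1,   1,   1,   1,   1,   3,   1,   1,   1]))
```

View pics/w23.png

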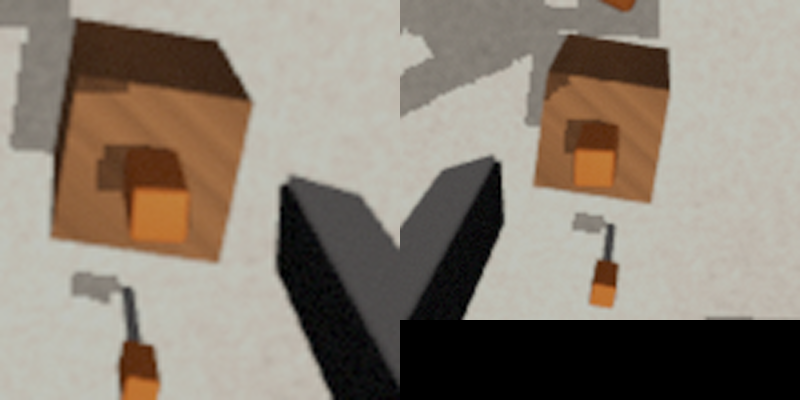

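Both crops show the bright handle top clearly: w2 about (304,249), w3 about (253,243). The handle sides run nearly along the image axes.

```bash
cat > m.py <<'E'
from h import *
import pickle,sys
def top(n,seed,z=130):
    i=cv2.imread(f"pics/{n}.png");c=pickle.load(open(f"pics/{n}.pkl","rb"))
    h=cv2.cvtColor(i,cv2.COLOR_BGR2HSV);m=cv2.inRange(h,(8,185,150),(18,255,255))
    _,l=cv2.connectedComponents(m);m=(l==l[seed[1],seed[0]]).astype(np.uint8)
    cn=max(cv2.findContours(m,0,2)[0],key=cv2.contourArea);mm=cv2.moments(m,True);p=(mm["m10"]/mm["m00"],mm["m01"]/mm["m00"])
    w=np.array([plane(c,q[0],z)[:2] for q in cn],np.float32)
    print(n,np.round(p,1),int(m.sum()),"plane",plane(c,p,z).round(1),"rect",cv2.minAreaRect(w));return c,p
E
python3 - <<'E'
from m import *
o=[top("w2",(304,249)),top("w3",(253,243))]
X,r=tri(o);print(X,r)
cs,ct=cams.get_calibration("scene"),cams.get_calibration("top")
X,r=tri(o+[(cs,[387.55,140.39]),(ct,[154.1,274.08])]);print(X,r)
# stand top in w2,w3: contour of wood-bright, plane 90
for n in("w2","w3"):
    c=o[0][0] if n=="w2" else o[1][0]
    i=cv2.imread(f"pics/{n}.png");h=cv2.cvtColor(i,cv2.COLOR_BGR2HSV)
    # corners read from the crops: left-far, right-far, left-near, right-near
    q=[(260+x*.275,190+y*.275) for x,y in((73,82),(251,101),(53,237),(218,261))] if n=="w2" else [(180+x*.375,180+y*.375) for x,y in((147,72),(269,90),(135,186),(250,202))]
    W=np.array([plane(c,p,90)[:2] for p in q]);print(n,W.round(1).tolist(),W.mean(0).round(1))
print(tooldelta([*X[:2],200]))
E
```

```text
w2 [279.5 209.5] 234964 plane [403.2 291.1 130. ] rect ((403.11614990234375, 245.5367889404297), (743.3826904296875, 486.15313720703125), 0.9661694169044495)
w3 [251.9 242.9] 149 plane [430.5 245.7 130. ] rect ((431.236328125, 245.77542114257812), (17.070539474487305, 17.00788688659668), 83.40510559082031)
[421.0942574  304.68800384 238.31765807] [24.309421918330962, 24.309421918330866]
[420.19525728 255.72736616 113.1561455 ] [34.15394709648624, 18.11033254276319, 9.73580044728948, 14.964984412267773]
w2 [[404.4, 276.4], [464.5, 270.7], [398.4, 220.2], [456.4, 212.0]] [430.9 244.8]
w3 [[405.9, 278.6], [464.6, 270.5], [398.7, 219.6], [456.2, 212.0]] [431.4 245.2]
[-42.64752064 -39.34794418  92.31875282]
```

```bash
python3 - <<'E'
from m import *
import m as M
i=cv2.imread("pics/w2.png");h=cv2.cvtColor(i,cv2.COLOR_BGR2HSV);mk=cv2.inRange(h,(8,185,150),(18,255,255))
ys,xs=np.nonzero(mk[240:258,296:314]);k=np.argmin((xs-8)**2+(ys-9)**2)
o=[top("w2",(296+int(xs[k]),240+int(ys[k]))),top("w3",(252,243))]
X,r=tri(o);print(X,r)
cs,ct=cams.get_calibration("scene"),cams.get_calibration("top")
X,r=tri(o+[(cs,[387.55,140.39]),(ct,[154.1,274.08])]);print(X,r)
print(tooldelta([*X[:2],160]))
E
```

```text
w2 [304. 248.] 1 plane [431.3 247.  130. ] rect ((431.3460998535156, 246.97137451171875), (0.0, 0.0), 0.0)
w3 [251.9 242.9] 149 plane [430.5 245.7 130. ] rect ((431.236328125, 245.77542114257812), (17.070539474487305, 17.00788688659668), 83.40510559082031)
[430.91363856 247.95476212 134.04220253] [0.6291859701900965, 0.6291859701900309]
[431.16800822 244.76335435 128.62363646] [1.5639408785324653, 0.8697876751189737, 1.6862656709183304, 1.495782560794787]
[-53.71897245 -28.46620592 132.31402185]
```

```bash
python3 -m handwheel '[[-0.027,-0.014,0,3],[-0.054,-0.0285,0.05,5],[-0.054,-0.0285,0.1,5],[-0.054,-0.0285,0.13,5],[-0.054,-0.0285,0.13,5]]' 0.4
python3 w.py w4; python3 -c "
from h import *
print(tooldelta([431.2,244.8,101]))"
```

```text
clock: 2.62
eef_pos: [429.6, 244.2, 160.7]
eef_rot: [-3.137, 0.003, 1.499]
wrist_force: [0.3, 0.3, 0.9]
finger_gap: 56.3
or [([273.43, 111.16], [258, 87, 39, 38, 129]), ([281.26, 238.22], [267, 227, 24, 24, 356])]
red []
[ 0.3668246   0.78544327 61.46328937]
```

View pics/w4.png

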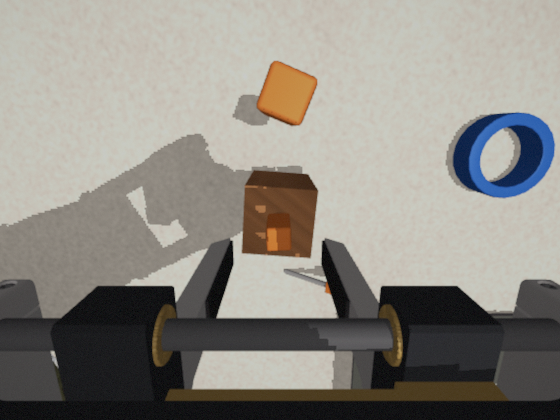

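w4 shows the pin handle centred between the jaws at (279,232). The small look-alike at (305,278) seems to lie flat, so I'll check from the scene camera before descending.

```bash
python3 - <<'E'
from h import *
i=cams.camera("scene");cv2.imwrite("pics/s1.png",i[:,:,::-1])
cv2.imwrite("pics/s1c.png",cv2.resize(i[60:240,300:480],(700,600) if 0 else (600,600),interpolation=2)[:,:,::-1])
print(read_state()["wrist_force"])
E
```

```text
[-0.29203176 -0.71441947  0.52119634]
```

View pics/s1c.png

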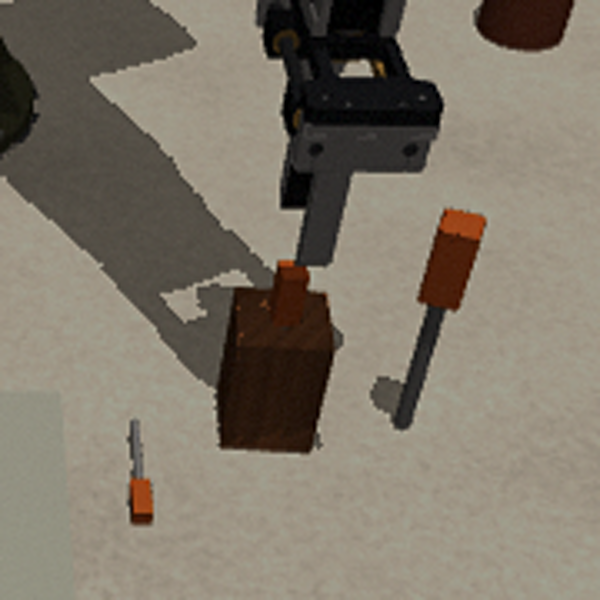

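The small look-alike has toppled by itself, handle toward +x. My tool stayed above 150 mm and felt no contact. The chosen pin and the tall one still stand, so I'll descend and grip.

```bash
python3 -m handwheel '[[0.0004,0.0008,0.02,0],[0.0004,0.0008,0.04,0],[0.0004,0.0008,0.0605,0],[0.0004,0.0008,0.0605,0]]' 0.4
python3 -m handwheel '[[0,0,0,0],[0,0,0,0],[0,0,0,0],[0,0,0,0],[0,0,0,0]]' 1 15; python3 -m handwheel '[[0,0,0,0],[0,0,0,0]]' 1 30
```

```text
clock: 3.22
eef_pos: [431.9, 245.3, 103.3]
eef_rot: [-3.141, 0.001, 1.499]
wrist_force: [0.3, 1.0, -0.3]
finger_gap: 56.3
clock: 3.85
eef_pos: [431.9, 245.3, 103.5]
eef_rot: [-3.141, 0.001, 1.499]
wrist_force: [0.5, -1.3, 2.2]
finger_gap: 18.1
clock: 4.1
eef_pos: [431.9, 245.3, 103.5]
eef_rot: [-3.141, 0.001, 1.499]
wrist_force: [-0.6, -0.6, 0.8]
finger_gap: 17.9
```

```bash
python3 -m handwheel '[[0,0,-0.01,0],[0,0,-0.03,0],[0,0,-0.06,0],[0,0,-0.1,0],[0,0,-0.14,0]]'; python3 -m handwheel '[[0,0,0,0],[0,0,0,0]]'; python3 w.py w5; python3 - <<'E'
from h import *
c=cams.get_calibration("wrist");s=read_state();X=s["eef_pos"]
print(X,s["wrist_force"],"tip pred px wrist",proj(c,X+[0,0,-91.5]))
for n in("scene","top"):
    c=cams.get_calibration(n);i=cams.camera(n);cv2.imwrite(f"pics/{n}2.png",i[:,:,::-1])
    print(n,"tip,shoulder,",proj(c,X+[0,0,-91.5]),proj(c,X+[0,0,-13.5]))
a=cv2.imread("pics/w5.png")[180:330,200:360];b=cv2.imread("pics/scene2.png")[70:190,340:440]
cv2.imwrite("pics/g1.png",np.hstack([cv2.resize(a,(400,375),interpolation=2),cv2.resize(b,(312,375),interpolation=2)]))
E
```

```text
clock: 4.72
eef_pos: [431.8, 245.3, 245.4]
eef_rot: [-3.141, 0.001, 1.499]
wrist_force: [-0.0, 0.5, 0.5]
finger_gap: 17.7
clock: 4.97
eef_pos: [431.6, 245.2, 245.0]
eef_rot: [-3.141, 0.001, 1.499]
wrist_force: [0.0, -0.6, -1.7]
finger_gap: 18.0
or [([274.25, 174.18], [255, 145, 35, 58, 1270]), ([277.01, 279.03], [262, 265, 31, 29, 889])]
red [([414.85, 382.78], [411, 379, 7, 12, 46])]
[431.44736545 245.11170577 244.51864589] [-0.05595264  0.44178043 -0.56280253] tip pred px wrist [276.78262394 216.907016  ]
scene tip,shoulder, [390.3766802  131.31623143] [397.40866012  97.55932491]
top tip,shoulder, [150.20872929 274.08827257] [138.1497527  272.04894129]
```

View pics/g1.png

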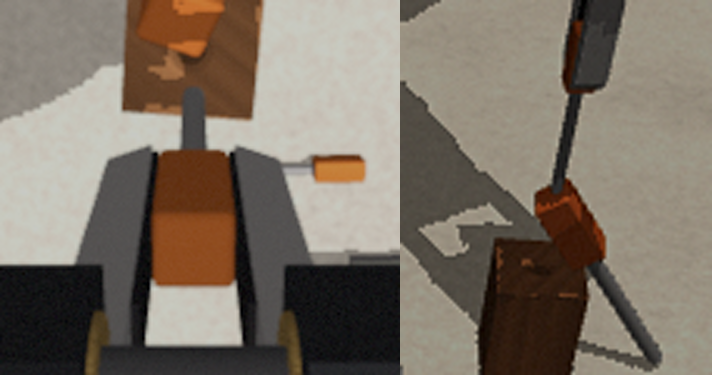

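The held pin is straight: its tip at (277,217) in w5 matches the prediction. The tall look-alike has tipped over against the stand, with its handle at the stand's top edge, so I'll deal with it before returning the pin. On to the hole.

```bash
python3 -m handwheel '[[-0.015,0.01,0,0],[-0.045,0.028,0,0],[-0.08,0.05,0,0],[-0.12,0.074,0,0],[-0.16,0.1,0,0]]';python3 -m handwheel '[[-0.035,0.021,0,0],[-0.07,0.042,0,0],[-0.095,0.056,0,0],[-0.104,0.063,0,0],[-0.104,0.063,0,0]]'; python3 w.py w6;python3 -m handwheel '[[0.005,0.02,0.002,0],[0.01,0.035,0.002,0],[0.01,0.035,0.002,0],[0.01,0.035,0.002,0]]'; python3 w.py w7
```

```text
clock: 5.75
eef_pos: [520.4, 75.9, 244.0]
eef_rot: [-3.139, 0.002, 1.499]
wrist_force: [-0.6, -0.2, -0.7]
finger_gap: 18.0
clock: 6.38
eef_pos: [575.7, -32.8, 243.6]
eef_rot: [-3.138, 0.002, 1.498]
wrist_force: [-0.5, 0.6, -1.1]
finger_gap: 17.7
or [([277.0, 279.47], [262, 266, 31, 28, 862])]
red [([274.58, 175.11], [260, 161, 29, 30, 447])]
clock: 6.92
eef_pos: [610.6, -24.1, 241.7]
eef_rot: [-3.138, 0.002, 1.5]
wrist_force: [0.2, 0.3, -1.0]
finger_gap: 17.9
or [([276.99, 279.47], [262, 266, 31, 28, 861])]
red [([240.73, 186.28], [226, 173, 30, 28, 445])]
```

```bash
python3 - <<'E'
from h import *
import pickle
obs=[]
for n in("w6","w7"):
    i=cv2.imread(f"pics/{n}.png")[:,:,::-1].copy();c=pickle.load(open(f"pics/{n}.pkl","rb"));m=red(i)
    cn=max(cv2.findContours(m,0,2)[0],key=cv2.contourArea);q=cv2.minAreaRect(cn);print(n,q,plane(c,q[0],110).round(1))
    M=cv2.moments(cn);p=(M["m10"]/M["m00"],M["m01"]/M["m00"]);print(p,plane(c,p,110).round(1));obs.append((c,p))
    # dark hole
    x,y=map(int,p);g=cv2.cvtColor(i,cv2.COLOR_RGB2GRAY)[y-9:y+10,x-9:x+10];d=(g<60).astype(np.uint8);k=cv2.moments(d,True)
    if k["m00"]:h=(x-9+k["m10"]/k["m00"],y-9+k["m01"]/k["m00"]);print("hole",h,k["m00"],plane(c,h,110).round(1))
print(tri(obs));cs,ct=cams.get_calibration("scene"),cams.get_calibration("top")
X,r=tri(obs+[(cs,[270.53,200.02]),(ct,[285.55,203.04])]);print(X,r)
c=cams.get_calibration("wrist");s=read_state();print("tip px pred",proj(c,s["eef_pos"]+[0,0,-91.5]))
a=[cv2.resize(cv2.imread(f"pics/{n}.png")[130:260,200:340],(400,371),interpolation=2) for n in("w6","w7")]
cv2.imwrite("pics/h1.png",np.hstack(a))
E
```

```text
w6 ((274.3328857421875, 175.4876708984375), (28.0178279876709, 28.313920974731445), 87.87889862060547) [575.1  -1.3 110. ]
(274.3283783783784, 175.3783783783784) [575.1  -1.2 110. ]
hole (274.3103448275862, 175.51724137931035) 87.0 [575.1  -1.4 110. ]
w7 ((240.5, 186.5), (27.0, 29.0), 90.0) [574.8  -1.3 110. ]
(240.73900226757368, 186.47551020408164) [575.   -1.3 110. ]
hole (239.59166666666667, 185.025) 120.0 [5.74e+02 3.00e-01 1.10e+02]
(array([575.12247066,  -1.13339619, 110.79871913]), [0.018054319847345488, 0.018054319847293946])
[575.37204251  -2.21237444 111.42971477] [1.204018060366186, 1.1717155609662058, 1.2049985033667476, 1.3172321316813072]
tip px pred [276.92362793 216.88907778]
```

View pics/h1.png

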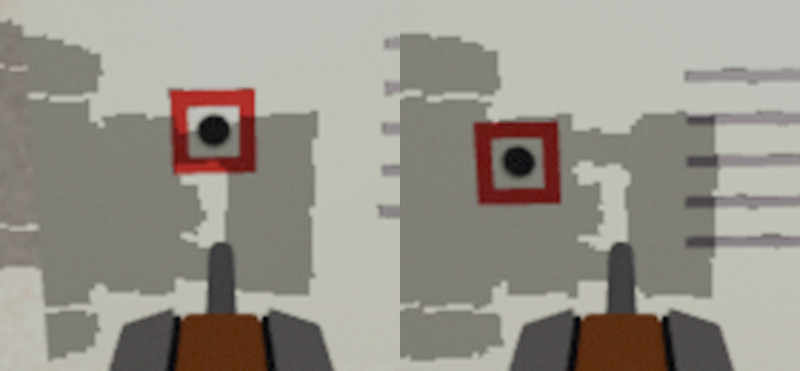

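Both views show the red border clear of the pin and the dark hole centred in it (w6 274,175; w7 241,186). I'll bring the tip to about 7 mm above the hole and check it there.

```bash
python3 -c "
from h import *
print(tooldelta([575.2,-1.5,209]))"
```

```text
[ 20.31430557 -36.84993769  32.95013614]
```

```bash
python3 -m handwheel '[[0.01,-0.018,0,0],[0.02,-0.0365,0.01,0],[0.0203,-0.0368,0.022,0],[0.0203,-0.0368,0.033,0],[0.0203,-0.0368,0.033,0]]';python3 w.py w8; python3 - <<'E'
from h import *
import pickle
s=read_state();X=s["eef_pos"];print(X,s["eef_rot"],s["wrist_force"])
c=pickle.load(open("pics/w8.pkl","rb"));i=cams.camera("scene");cv2.imwrite("pics/s3.png",i[:,:,::-1]);cs=cams.get_calibration("scene")
j=cams.camera("top");cv2.imwrite("pics/t3.png",j[:,:,::-1]);ct=cams.get_calibration("top")
print("pred tip: wrist",proj(c,X+[0,0,-91.5]),"scene",proj(cs,X+[0,0,-91.5]))
print("red scene",blobs(red(i)))
a=cv2.resize(cv2.imread("pics/w8.png")[170:270,227:327],(390,390),interpolation=2);b=cv2.resize(cv2.imread("pics/s3.png")[150:220,235:305],(390,390),interpolation=2)
cv2.imwrite("pics/h2.png",np.hstack([a,b]))
E
```

```text
clock: 7.6
eef_pos: [575.2, -1.9, 207.8]
eef_rot: [-3.136, 0.002, 1.499]
wrist_force: [0.4, -0.5, -0.0]
finger_gap: 17.7
or [([277.0, 279.47], [262, 266, 31, 28, 862])]
red [([277.06, 213.1], [262, 200, 31, 30, 462])]
[575.42570947  -1.8333744  208.48107782] [-3.13741647e+00  1.87331215e-03  1.49912491e+00] [ 0.2661714   0.44127045 -0.44893256]
pred tip: wrist [277.33062085 217.02558191] scene [271.29055439 198.03384874]
red scene [([549.7, 360.49], [538, 349, 22, 26, 448])]
```

View pics/h2.png

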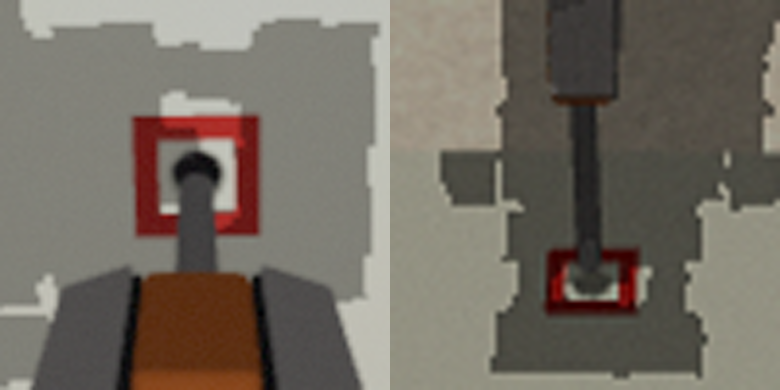

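The tip stands over the hole in both views: wrist crop tip (197,~185) against hole (197,176), scene crop tip x ~591 against hole 590. I'll shift 0.5 mm toward +y and lower slowly, watching the force.

```bash
python3 -m handwheel '[[0.0005,0,0.003,0],[0.0005,0,0.006,0],[0.0005,0,0.008,0],[0.0005,0,0.008,0]]';python3 -m handwheel '[[0,0,0.002,0],[0,0,0.004,0],[0,0,0.005,0],[0,0,0.005,0]]'
```

```text
clock: 8.25
eef_pos: [575.5, -1.2, 201.0]
eef_rot: [-3.138, 0.002, 1.499]
wrist_force: [-0.3, -0.0, -0.4]
finger_gap: 17.5
clock: 8.75
eef_pos: [575.5, -1.2, 195.9]
eef_rot: [-3.138, 0.002, 1.499]
wrist_force: [0.1, -0.1, -0.9]
finger_gap: 18.1
```

The tip is inside the roof with no force. I'll continue down to just above the shallowest possible pad.

```bash
python3 -m handwheel '[[0,0,0.003,0],[0,0,0.006,0],[0,0,0.01,0],[0,0,0.014,0],[0,0,0.016,0]]';python3 -m handwheel '[[0,0,0.001,0],[0,0,0.002,0],[0,0,0.003,0],[0,0,0.004,0]]';python3 -m handwheel '[[0,0,0.001,0],[0,0,0.002,0],[0,0,0.003,0]]'
```

```text
clock: 9.38
eef_pos: [575.3, -1.3, 179.5]
eef_rot: [-3.138, 0.002, 1.499]
wrist_force: [0.1, 0.0, -1.3]
finger_gap: 17.8
clock: 9.88
eef_pos: [575.4, -1.3, 175.5]
eef_rot: [-3.138, 0.002, 1.499]
wrist_force: [0.3, 0.1, -0.6]
finger_gap: 17.5
clock: 10.25
eef_pos: [575.3, -1.3, 172.4]
eef_rot: [-3.138, 0.002, 1.499]
wrist_force: [0.6, 0.4, -1.4]
finger_gap: 17.8
```

```bash
python3 -m handwheel '[[0,0,0.001,0],[0,0,0.002,0],[0,0,0.003,0]]';python3 -m handwheel '[[0,0,0.001,0],[0,0,0.002,0]]'
```

```text
clock: 10.62
eef_pos: [575.3, -1.3, 169.3]
eef_rot: [-3.138, 0.002, 1.499]
wrist_force: [0.3, 0.9, -0.1]
finger_gap: 17.6
clock: 10.88
eef_pos: [575.5, -1.3, 167.7]
eef_rot: [-3.139, 0.002, 1.499]
wrist_force: [-1.1, -0.3, 5.3]
finger_gap: 17.7
```

```bash
python3 -m handwheel '[[0,0,0.001,0],[0,0,0.002,0]]'
```

```text
clock: 11.12
eef_pos: [575.6, -1.3, 166.0]
eef_rot: [-3.139, 0.002, 1.499]
wrist_force: [-1.3, -0.1, 5.6]
finger_gap: 17.6
```

```bash
python3 -m handwheel '[[0,0,0.001,0],[0,0,0.002,0]]'
```

```text
clock: 11.38
eef_pos: [575.7, -1.4, 164.3]
eef_rot: [-3.139, 0.002, 1.499]
wrist_force: [-1.9, -0.1, 8.2]
finger_gap: 17.6
```

```bash
python3 -m handwheel '[[0,0,0.001,0],[0,0,0.0015,0],[0,0,0.0015,0]]'; python3 - <<'E'
from h import *
for k in range(1): i=cams.camera("top"); m=mask(i,(100,150,40),(125,255,255)); print(blobs(m,20)); print(read_state()["wrist_force"],read_state()["eef_pos"])
i=cv2.imread("pics/top0.png")[:,:,::-1].copy();print(blobs(mask(i,(100,150,40),(125,255,255)),20))
E
```

```text
clock: 11.75
eef_pos: [575.9, -1.4, 163.0]
eef_rot: [-3.14, 0.002, 1.499]
wrist_force: [-0.2, -0.1, 6.0]
finger_gap: 17.9
[([23.09, 74.24], [8, 60, 32, 30, 625]), ([157.43, 168.99], [140, 151, 37, 36, 422])]
[ 1.23209394 -0.65575825  5.91841706] [575.90569341  -1.37463988 163.03751894]
[([22.51, 73.99], [8, 60, 32, 30, 591]), ([157.48, 168.91], [139, 151, 38, 36, 433])]
```

```bash
cat > t.py <<'E'
from h import *
i=cams.camera("scene");s=read_state()
for p,b in blobs(mask(i,(100,120,30),(125,255,255)),150): print(p,b)
print(s["clock"],s["eef_pos"].round(1),s["wrist_force"].round(1))
E
cat > ref.py <<'E'
from h import *
print("ref",blobs(mask(cv2.imread("pics/scene0.png")[:,:,::-1].copy(),(100,120,30),(125,255,255)),150))
E
python3 ref.py; python3 t.py; python3 -m handwheel '[[0,0,0.0008,0],[0,0,0.0015,0],[0,0,0.0015,0]]'; python3 t.py
```

```text
ref [([38.9, 20.35], [17, 0, 41, 50, 1172]), ([421.89, 263.51], [398, 242, 49, 44, 1253]), ([270.13, 284.36], [220, 276, 99, 19, 1237])]
[38.91, 20.42] [17, 0, 41, 50, 1196]
[421.98, 263.51] [398, 242, 49, 44, 1260]
[269.59, 291.67] [219, 283, 100, 19, 1330]
11.85 [575.9  -1.4 163. ] [ 0.8 -0.9  5.7]
clock: 12.22
eef_pos: [576.0, -1.4, 161.6]
eef_rot: [-3.141, 0.002, 1.499]
wrist_force: [0.3, -0.6, 6.1]
finger_gap: 17.8
[38.86, 20.39] [17, 0, 41, 50, 1201]
[421.89, 263.49] [398, 242, 49, 44, 1264]
[269.04, 301.07] [218, 293, 102, 18, 1384]
12.275 [576.   -1.4 161.7] [ 0.1 -0.3  5.9]
```

The tray is moving. I'll hold the pin here.

```bash
for k in 1 2; do python3 -m handwheel '[[0,0,0,0],[0,0,0,0],[0,0,0,0],[0,0,0,0],[0,0,0,0]]'|head -1; python3 t.py|tail -2;done
```

```text
clock: 12.9
[268.54, 312.54] [217, 304, 103, 19, 1353]
12.95 [576.1  -1.4 161.9] [0.3 0.  6.2]
clock: 13.58
[268.53, 312.53] [217, 304, 103, 19, 1353]
13.625 [576.1  -1.4 162. ] [ 0.7 -0.2  5.5]
```

```bash
python3 -m handwheel '[[0,0,0,0],[0,0,0,0],[0,0,0,0],[0,0,0,0],[0,0,0,0]]'|head -1; python3 t.py|tail -2; python3 - <<'E'
from h import *
c=cams.get_calibration("scene");a,b=plane(c,(270.1,284.4),38),None
i=cams.camera("scene");p=[q for q,s in blobs(mask(i,(100,120,30),(125,255,255)),150) if 200<q[0]<340][0]
print("travel",np.linalg.norm((plane(c,p,38)-a)[:2]))
E
```

```text
clock: 14.25
[268.44, 312.52] [217, 304, 103, 19, 1351]
14.3 [576.1  -1.4 162.1] [-0.6 -0.2  5.6]
travel 55.143713548820266
```

The tray is fully out: 55.1 mm and steady. I'll withdraw the pin straight up.

```bash
python3 -m handwheel '[[0,0,-0.006,0],[0,0,-0.02,0],[0,0,-0.04,0],[0,0,-0.065,0],[0,0,-0.09,0]]'; python3 -m handwheel '[[0.02,-0.012,0,0],[0.055,-0.034,0,0],[0.09,-0.056,0,0],[0.11,-0.07,0,0],[0.11,-0.07,0,0]]';python3 - <<'E'
from h import *
i=cams.camera("scene");j=cams.camera("top");cv2.imwrite("pics/s4.png",i[:,:,::-1]);cv2.imwrite("pics/t4.png",j[:,:,::-1])
a=cv2.resize(i[90:330,200:460],(433,400),interpolation=2);b=cv2.resize(j[200:320,60:170],(367,400),interpolation=2)
cv2.imwrite("pics/v4.png",np.hstack([a,b])[:,:,::-1]);print(blobs(orange(i)),blobs(orange(j)))
E
```

```text
clock: 14.98
eef_pos: [575.9, -1.2, 253.3]
eef_rot: [-3.14, 0.002, 1.499]
wrist_force: [0.6, -0.5, -0.5]
finger_gap: 18.0
clock: 15.6
eef_pos: [512.5, 115.3, 252.7]
eef_rot: [-3.139, 0.002, 1.502]
wrist_force: [0.4, -0.4, 0.0]
finger_gap: 17.7
[([381.72, 143.45], [369, 140, 27, 8, 188])] []
```

View pics/v4.png

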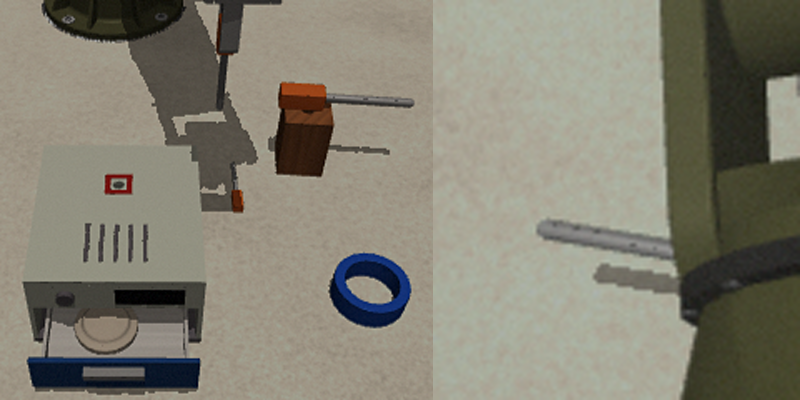

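The tray is out with the cast on it. The tall look-alike now lies across the stand's top, covering the hole, with its handle at scene (381,143) and its shaft toward +y. It has to be cleared, so I'll measure it with the wrist camera.

```bash
python3 -m handwheel '[[0.015,-0.018,0,0],[0.04,-0.046,0,0],[0.06,-0.07,0,0],[0.074,-0.085,0,0],[0.074,-0.085,0,0]]' - 40; python3 w.py w9; python3 - <<'E'
from h import *
import pickle
i=cv2.imread("pics/w9.png");c=pickle.load(open("pics/w9.pkl","rb"));h=cv2.cvtColor(i,cv2.COLOR_BGR2HSV)
m=cv2.inRange(h,(6,190,60),(18,255,255));m[265:]=0
for p,s in blobs(m,60): print("or",p,s)
cn=max(cv2.findContours(m,0,2)[0],key=cv2.contourArea);r=cv2.minAreaRect(cn)
for q in cv2.boxPoints(r): print(q.round(1),"z116",plane(c,q,116).round(0),"z90",plane(c,q,90).round(0))
X=read_state()["eef_pos"];print(X,"stand top px",[proj(c,np.array(v)).round(0).tolist() for v in((404,277,90),(464,270,90),(398,219,90),(456,212,90))],"tip",proj(c,X-[0,0,91.5]))
cv2.imwrite("pics/w9b.png",i)
E
```

```text
clock: 16.32
eef_pos: [433.2, 194.2, 252.8]
eef_rot: [-3.14, 0.002, 1.501]
wrist_force: [0.8, -0.3, -0.4]
finger_gap: 17.7
or [([259.19, 179.86], [250, 167, 24, 24, 341]), ([276.99, 279.1], [262, 265, 31, 29, 884])]
red []
or [259.35, 179.84] [250, 167, 24, 24, 345]
or [276.92, 252.93] [261, 240, 33, 25, 713]
[261. 264.] z116 [411. 127. 116.] z90 [408. 115.  90.]
[261. 240.] z116 [413. 156. 116.] z90 [411. 146.  90.]
[293. 240.] z116 [448. 153. 116.] z90 [449. 143.  90.]
[293. 264.] z116 [446. 125. 116.] z90 [447. 112.  90.]
[433.72455479 193.64638478 252.77710067] stand top px [[244.0, 125.0], [301.0, 128.0], [244.0, 179.0], [296.0, 182.0]] tip [277.43725215 217.34476973]
```

View pics/w9.png

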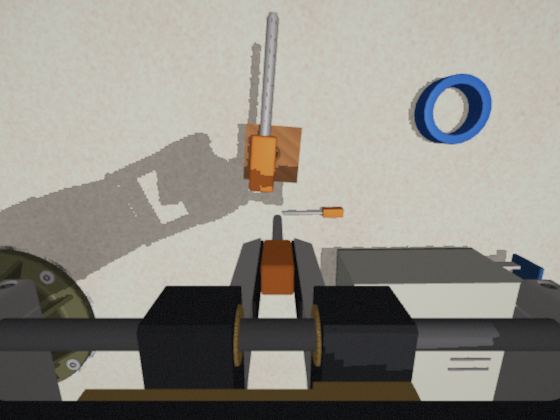

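w9 shows the tall pin lying along y on the −x half of the stand. Its handle's top face spans (251–275, 137–167) with the shaft reaching up to (272,15), and the stand hole is just visible at (275,152). I'll nudge it off toward the free −x side with the held pin's shaft.

```bash
python3 - <<'E'
from h import *
import pickle
c=pickle.load(open("pics/w9.pkl","rb"))
for n,p,z in(("TL",(251,137),115),("TR",(275,137),115),("BL",(251,167),115),("BR",(274,167),115),("botBR",(271,190),92),("botBL",(250,190),92),("tip",(272,15),103),("neck",(265,135),103)): print(n,plane(c,p,z).round(0))
print("to start",tooldelta([475,250,215]))
E
```

```text
TL [412. 265. 115.]
TR [436. 263. 115.]
BL [409. 235. 115.]
BR [433. 234. 115.]
botBR [427. 205.  92.]
botBL [404. 207.  92.]
tip [441. 374. 103.]
neck [426. 266. 103.]
to start [59.19164423 37.28575435 37.58488308]
```

```bash
python3 -m handwheel '[[0.02,0.01,0,0],[0.045,0.02,0.01,0],[0.053,0.0246,0.03,0],[0.053,0.0246,0.0375,0],[0.053,0.0246,0.0375,0]]'; python3 -m handwheel '[[0,0,0.01,0],[0,0,0.02,0],[0,0,0.026,0],[0,0,0.026,0]]'; python3 -m handwheel '[[0,-0.008,0,0],[-0.001,-0.016,0,0],[-0.002,-0.024,0,0],[-0.002,-0.032,0,0],[-0.003,-0.04,0,0]]'
```

```text
clock: 17.0
eef_pos: [461.9, 244.0, 215.0]
eef_rot: [-3.139, 0.003, 1.5]
wrist_force: [0.1, 0.4, -0.2]
finger_gap: 18.1
clock: 17.5
eef_pos: [461.7, 243.8, 188.5]
eef_rot: [-3.138, 0.003, 1.5]
wrist_force: [-0.6, -0.2, 0.0]
finger_gap: 18.0
clock: 18.12
eef_pos: [421.1, 243.7, 188.8]
eef_rot: [-3.139, 0.003, 1.5]
wrist_force: [0.3, -0.7, -0.5]
finger_gap: 17.3
```

```bash
python3 w.py w10 >/dev/null; python3 - <<'E'
from h import *
import pickle
i=cv2.imread("pics/w10.png");c=pickle.load(open("pics/w10.pkl","rb"));h=cv2.cvtColor(i,cv2.COLOR_BGR2HSV)
m=cv2.inRange(h,(6,190,60),(18,255,255))
for p,s in blobs(m,60): print(p,s,plane(c,p,103).round(0),plane(c,p,15).round(0))
j=cams.camera("scene");cv2.imwrite("pics/s5.png",j[:,:,::-1]);cs=cams.get_calibration("scene")
for p,s in blobs(mask(j,(4,180,60),(16,255,255)),30): print("scene",p,s,plane(cs,p,103).round(0),plane(cs,p,15).round(0))
E
```

```text
[267.71, 245.16] [235, 189, 59, 105, 3063] [411. 219. 103.] [405. 184.  15.]
[350.83, 258.14] [341, 257, 22, 5, 69] [487. 201. 103.] [507. 160.  15.]
scene [469.44, 40.74] [460, 36, 19, 9, 62] [-76. 605. 103.] [-265.  700.   15.]
scene [518.96, 84.13] [511, 78, 15, 18, 70] [178. 644. 103.] [ 29. 744.  15.]
scene [540.37, 88.7] [533, 84, 15, 12, 46] [203. 688. 103.] [ 58. 795.  15.]
scene [548.25, 104.77] [531, 91, 29, 26, 299] [276. 672. 103.] [143. 777.  15.]
scene [375.55, 138.56] [367, 133, 18, 17, 142] [388. 231. 103.] [271. 267.  15.]
scene [390.56, 142.98] [386, 136, 10, 18, 90] [405. 260. 103.] [291. 301.  15.]
scene [342.23, 210.04] [339, 204, 7, 13, 77] [599. 127. 103.] [516. 147.  15.]
```

The push works: the look-alike slides with under 1 N, its centre now near the stand's edge. Another 30 mm.

```bash
python3 -m handwheel '[[-0.0005,-0.008,0,0],[-0.001,-0.016,0,0],[-0.0015,-0.024,0,0],[-0.002,-0.032,0,0],[-0.002,-0.032,0,0]]'; python3 -m handwheel '[[0,0,-0.03,0],[0,0,-0.06,0],[-0.03,0.02,-0.06,0],[-0.06,0.04,-0.06,0],[-0.06,0.04,-0.06,0]]'; python3 w.py w11 >/dev/null; python3 - <<'E'
from h import *
import pickle
i=cv2.imread("pics/w11.png");c=pickle.load(open("pics/w11.pkl","rb"));h=cv2.cvtColor(i,cv2.COLOR_BGR2HSV)
m=cv2.inRange(h,(6,190,60),(18,255,255))
for p,s in blobs(m,60): print(p,s,plane(c,p,103).round(0),plane(c,p,13).round(0))
j=cams.camera("scene");cv2.imwrite("pics/s6.png",j[:,:,::-1]);cs=cams.get_calibration("scene")
for p,s in blobs(mask(j,(4,180,60),(16,255,255)),30): print("scene",p,s,plane(cs,p,103).round(0),plane(cs,p,13).round(0))
E
```

```text
clock: 18.85
eef_pos: [388.4, 244.0, 189.0]
eef_rot: [-3.139, 0.003, 1.501]
wrist_force: [-0.3, -0.2, -0.9]
finger_gap: 17.8
clock: 19.48
eef_pos: [425.1, 180.2, 249.0]
eef_rot: [-3.139, 0.003, 1.498]
wrist_force: [-0.2, 0.1, 0.1]
finger_gap: 17.7
[245.62, 117.66] [244, 96, 4, 43, 82] [400. 270. 103.] [391. 273.  13.]
[276.95, 267.7] [260, 240, 35, 54, 1661] [419. 103. 103.] [416.  59.  13.]
scene [457.62, 39.56] [451, 36, 14, 8, 34] [-86. 573. 103.] [-280.  664.   13.]
scene [472.14, 40.84] [465, 36, 14, 9, 51] [-75. 613. 103.] [-268.  711.   13.]
scene [518.99, 84.32] [511, 78, 15, 18, 71] [179. 643. 103.] [ 27. 746.  13.]
scene [542.44, 86.81] [537, 84, 11, 6, 36] [194. 697. 103.] [ 44. 809.  13.]
scene [548.31, 104.85] [531, 91, 29, 26, 297] [277. 672. 103.] [140. 780.  13.]
scene [383.66, 148.75] [371, 147, 27, 6, 61] [424. 241. 103.] [311. 280.  13.]
scene [342.23, 210.04] [339, 204, 7, 13, 77] [599. 127. 103.] [514. 148.  13.]
```

I have used my 12 views, so I'll check numerically from here with a coarse character map of colours around the stand in w11.

```bash
python3 - <<'E'
from h import *
import pickle
i=cv2.imread("pics/w11.png");c=pickle.load(open("pics/w11.pkl","rb"));h=cv2.cvtColor(i,cv2.COLOR_BGR2HSV).astype(int)
print([proj(c,np.array(v)).round(0).tolist() for v in((404,277,90),(464,270,90),(398,219,90),(456,212,90),(431.5,245,90))])
for y in range(20,220,5):
    print("%3d "%y+"".join((lambda a:"O" if a[1]>195 and 5<=a[0]<=18 else "w" if a[1]>110 and a[0]<20 else "." if a[2]>110 else "-" if a[2]>65 else "#")(h[y,x]) for x in range(130,340,3)))
E
```

```text
[[250.0, 111.0], [308.0, 113.0], [250.0, 167.0], [303.0, 169.0], [279.0, 140.0]]
 20 ......................................................................
 25 ......................................................................
 30 ......................................................................
 35 ......................................................................
 40 ......................................................................
 45 ......................................................................
 50 ......................................................................
 55 ......................................................................
 60 ......................................................................
 65 ......................................................................
 70 ......................................................................
 75 ......................................................................
 80 ......................................................................
 85 ........................................
[... 1280 characters left out ...]
.........................
175 ......................................................................
180 ......................................................................
185 ......................................................................
190 ......................................................................
195 ......................................................................
200 ..................................................................wwww
205 ..................................................................wwww
210 ......................................................................
215 .................................................-....................
```

The map shows the tall pin's handle flat on the table at −x of the stand (columns 226–247, rows 93–138). The stand's top is clear, with its hole at about (279,138) against a predicted (279,140). I'll measure the hole precisely and go.

```bash
python3 - <<'E'
from h import *
import pickle
i=cv2.imread("pics/w11.png");c=pickle.load(open("pics/w11.pkl","rb"));h=cv2.cvtColor(i,cv2.COLOR_BGR2HSV)
m=cv2.inRange(h,(0,100,60),(20,255,255))[115:165,252:302]
# non-wood pixels enclosed in the top face
cn,hi=cv2.findContours(m,cv2.RETR_CCOMP,2)
for k,q in enumerate(cn):
    if hi[0][k][3]>=0 and cv2.contourArea(q)>15: (x,y),r=cv2.minEnclosingCircle(q);M=cv2.moments(q);p=(252+M["m10"]/M["m00"],115+M["m01"]/M["m00"]);print(p,r,cv2.contourArea(q),plane(c,p,90),plane(c,p,87))
print("go",tooldelta([431.6,245.2,195]))
E
```

```text
(278.0376344086022, 137.69713261648747) 6.18475866317749 93.0 [430.91673111 247.53851002  90.        ] [430.9081416  247.44037927  87.        ]
go [64.10494417  2.91891792 53.83623118]
```

```bash
python3 -m handwheel '[[0.02,0.001,0,0],[0.045,0.002,0,0],[0.065,0.0028,0.02,0],[0.0651,0.0028,0.045,0],[0.0651,0.0028,0.053,0]]'; python3 -m handwheel '[[0,0,0.003,0],[0,0,0.006,0],[0,0,0.009,0],[0,0,0.009,0]]'
```

```text
clock: 20.2
eef_pos: [430.6, 246.8, 194.6]
eef_rot: [-3.136, 0.004, 1.501]
wrist_force: [0.3, -0.7, 0.2]
finger_gap: 17.7
clock: 20.7
eef_pos: [430.6, 246.7, 185.7]
eef_rot: [-3.136, 0.004, 1.501]
wrist_force: [0.0, 0.2, -0.5]
finger_gap: 18.2
```

```bash
python3 -m handwheel '[[-0.0004,0.0008,0.002,0],[-0.0004,0.0008,0.004,0],[-0.0004,0.0008,0.006,0],[-0.0004,0.0008,0.006,0]]'; python3 -m handwheel '[[0,0,0.002,0],[0,0,0.004,0],[0,0,0.006,0],[0,0,0.006,0]]'
```

```text
clock: 21.2
eef_pos: [431.3, 246.2, 179.5]
eef_rot: [-3.136, 0.004, 1.501]
wrist_force: [0.4, 0.4, -1.4]
finger_gap: 17.9
clock: 21.7
eef_pos: [431.2, 246.2, 173.3]
eef_rot: [-3.136, 0.004, 1.501]
wrist_force: [-0.4, 0.2, -0.6]
finger_gap: 18.1
```

The tip is well below the mouth (z about 82) with no force. I'll continue down to the shoulder.

```bash
python3 -m handwheel '[[0,0,0.005,0],[0,0,0.012,0],[0,0,0.02,0],[0,0,0.027,0],[0,0,0.03,0]]'; python3 -m handwheel '[[0,0,0.006,0],[0,0,0.014,0],[0,0,0.022,0],[0,0,0.03,0],[0,0,0.035,0]]'; python3 -m handwheel '[[0,0,0,0]]'
```

```text
clock: 22.32
eef_pos: [430.9, 246.0, 142.7]
eef_rot: [-3.135, 0.004, 1.501]
wrist_force: [0.8, 0.9, -0.2]
finger_gap: 17.3
clock: 22.95
eef_pos: [430.5, 245.8, 107.1]
eef_rot: [-3.135, 0.005, 1.501]
wrist_force: [-0.0, -1.5, -0.8]
finger_gap: 17.9
clock: 23.08
eef_pos: [430.4, 245.7, 106.8]
eef_rot: [-3.135, 0.005, 1.501]
wrist_force: [-0.4, 0.6, -0.1]
finger_gap: 17.9
```

```bash
python3 -m handwheel '[[0,0,0.001,0],[0,0,0.002,0],[0,0,0.002,0]]'; python3 -m handwheel '[[0,0,0.001,0],[0,0,0.001,0]]'; python3 -m handwheel '[[0,0,0.0005,0],[0,0,0.001,0]]'
```

```text
clock: 23.45
eef_pos: [430.4, 245.7, 104.8]
eef_rot: [-3.135, 0.005, 1.501]
wrist_force: [-0.1, 0.7, -0.9]
finger_gap: 17.7
clock: 23.7
eef_pos: [430.4, 245.7, 103.8]
eef_rot: [-3.135, 0.005, 1.501]
wrist_force: [-0.3, 0.2, -0.3]
finger_gap: 18.0
clock: 23.95
eef_pos: [430.5, 245.8, 103.5]
eef_rot: [-3.135, 0.005, 1.501]
wrist_force: [-6.3, -2.5, 13.2]
finger_gap: 17.8
```

The shoulder has seated at z 103.5, the same as at pick-up. I'll ease off 0.5 mm, open, and retreat straight up.

```bash
python3 -m handwheel '[[0,0,-0.0006,0],[0,0,-0.0006,0]]'; python3 -m handwheel '[[0,0,0,0],[0,0,0,0],[0,0,0,0],[0,0,0,0],[0,0,0,0]]' 0.5; python3 -m handwheel '[[0,0,-0.01,0],[0,0,-0.03,0],[0,0,-0.07,0],[0,0,-0.12,0],[0,0,-0.15,0]]'; python3 -m handwheel '[[-0.04,0,0,0],[-0.06,0,0,0],[-0.06,0,0,0],[-0.06,0,0,0]]'; python3 w.py w12b; python3 - <<'E'
from h import *
import pickle
i=cv2.imread("pics/w12b.png");c=pickle.load(open("pics/w12b.pkl","rb"));h=cv2.cvtColor(i,cv2.COLOR_BGR2HSV).astype(int)
print("pred base/top",proj(c,np.array([431.2,245,90])),proj(c,np.array([431.2,245,130])))
for y in range(85,200,4):
    print("%3d "%y+"".join((lambda a:("O" if a[2]>150 else "o") if a[1]>195 and 5<=a[0]<=18 else "w" if a[1]>110 and a[0]<20 else "." if a[2]>110 else "-" if a[2]>65 else "#")(h[y,x]) for x in range(190,340,2)))
E
```

```text
clock: 24.2
eef_pos: [430.5, 245.8, 104.1]
eef_rot: [-3.135, 0.005, 1.501]
wrist_force: [0.5, -0.5, -1.1]
finger_gap: 18.0
clock: 24.82
eef_pos: [430.5, 245.8, 104.1]
eef_rot: [-3.135, 0.005, 1.501]
wrist_force: [0.4, 0.5, 0.2]
finger_gap: 46.9
clock: 25.45
eef_pos: [431.8, 246.5, 257.3]
eef_rot: [-3.138, 0.003, 1.501]
wrist_force: [0.6, -0.2, -1.2]
finger_gap: 47.0
clock: 25.95
eef_pos: [427.7, 187.2, 257.8]
eef_rot: [-3.138, 0.003, 1.501]
wrist_force: [0.5, 0.9, 0.4]
finger_gap: 47.3
or []
red []
pred base/top [276.84767209 146.53655534] [276.64680305 149.07142741]
 85 ...........................................................................
 89 ...........................................................................
 93 ...........................................................................
 97 ...........................................................................
101 ...................wwwwwwwww...............................................
105 ...................wwwwwwwwwO..............................................
109 ...................wwwwwwwwww.............
[... 1093 characters left out ...]
...............wwwwwwwwwwwwwwwwwwwwwwwwww...................
169 ..............................wwwwwwwwwwwwwwwwwwwwwwwwww...................
173 .............................................wwwwwwwwwww...................
177 ...........................................................................
181 ...........................................................................
185 ...........................................................................
189 ...........................................................................
193 ...........................................................................
197 ...........................................................................
```

Nothing can be told apart in the gripper's shadow, so I'll move clear, back to the start side, and check from the fixed cameras.

```bash
python3 -m handwheel '[[0.03,-0.025,-0.01,0],[0.07,-0.06,-0.02,0],[0.11,-0.095,-0.02,0],[0.15,-0.13,-0.02,0],[0.19,-0.165,-0.02,0]]'|head -2; python3 -m handwheel '[[0.04,-0.03,0,0],[0.08,-0.065,0,0],[0.12,-0.1,0,0],[0.12,-0.1,0,0],[0.12,-0.1,0,0]]'; python3 - <<'E'
from h import *
i=cams.camera("scene");j=cams.camera("top");cv2.imwrite("pics/s7.png",i[:,:,::-1]);cv2.imwrite("pics/t7.png",j[:,:,::-1])
cs,ct=cams.get_calibration("scene"),cams.get_calibration("top")
i0,j0=[cv2.imread(f"pics/{n}0.png")[:,:,::-1].copy() for n in("scene","top")]
a,b=blobs(orange(i),10),blobs(orange(j),10);print("s",a);print("t",b)
for n,x0,x1 in(("scene",i0,i),("top",j0,j)):
    print(n,"mould",[q for q in blobs(mask(x0,(100,120,30),(125,255,255)),100)],[q for q in blobs(mask(x1,(100,120,30),(125,255,255)),100)])
    print(n,"jar",blobs(mask(x0,(20,150,60),(32,255,255)),60),blobs(mask(x1,(20,150,60),(32,255,255)),60))
    # handle-patch, jug-patch differences before/after
    for k,(x,y,w,hh) in {"scene":{"stand":(365,130,40,70),"jug":(105,140,75,90)},"top":{"stand":(140,255,50,45),"jug":(380,220,80,70)}}[n].items():
        d=cv2.absdiff(x0,x1)[y:y+hh,x:x+w].max(2);print("  diff",k,float((d>35).mean().round(3)))
E
```

```text
clock: 26.62
eef_pos: [274.6, 390.2, 277.7]
clock: 27.25
eef_pos: [182.8, 516.7, 277.5]
eef_rot: [-3.138, 0.004, 1.503]
wrist_force: [-0.2, -0.6, -1.0]
finger_gap: 46.9
s [([387.79, 140.26], [384, 138, 9, 6, 42]), ([342.3, 208.55], [339, 204, 7, 10, 56])]
t [([154.15, 274.1], [150, 270, 9, 9, 78]), ([151.33, 300.95], [138, 294, 28, 15, 290])]
scene mould [([38.9, 20.35], [17, 0, 41, 50, 1172]), ([421.89, 263.51], [398, 242, 49, 44, 1253]), ([270.13, 284.36], [220, 276, 99, 19, 1237])] [([38.93, 20.36], [18, 0, 40, 49, 1168]), ([422.02, 263.48], [398, 242, 49, 44, 1249]), ([268.28, 312.07], [217, 304, 103, 19, 1265])]
scene jar [([122.42, 286.32], [106, 270, 31, 28, 411])] [([122.47, 286.27], [106, 271, 31, 27, 417])]
  diff stand 0.017
  diff jug 0.0
top mould [([23.05, 74.17], [7, 60, 33, 30, 647]), ([157.44, 168.81], [139, 151, 38, 37, 512])] [([23.08, 74.16], [7, 60, 33, 30, 645]), ([292.78, 119.28], [254, 117, 76, 6, 106]), ([157.42, 168.78], [139, 151, 38, 37, 514])]
top jar [([75.9, 70.15], [66, 60, 24, 24, 349]), ([406.27, 171.64], [399, 157, 24, 23, 120])] [([75.98, 70.03], [66, 60, 25, 23, 350]), ([406.52, 171.81], [399, 157, 24, 24, 126])]
  diff stand 0.064
  diff jug 0.0
```

The handle top is back at its starting pixels in both views (scene 387.8,140.3 against 387.6,140.4; top 154.2,274.1 against 154.1,274.1). The tray is out, and the mould, jar and jug are unchanged. Handing in.

```bash
python3 -c "
from cell import manip
print(manip.sign_off())"
```

```text
the job is handed in; nothing more can be done
None
```

The job is done and handed in at about 27 s. I took the middle-sized pin from the stand, pressed it through the red-marked hole, and held it there while the tray came all the way out. The pin is now back in its stand and released.

**Forces:** pressing the catch peaked at 8.2 N. Seating the pin read a brief 13 N (up to about 15 N in all directions), and I eased off before letting go.

**Last checks:**
- **Tray:** 55.1 mm out and steady. The cast was on it in the last picture that showed it, before the pin went back.
- **Pin:** the handle top is within 0.3 px of its starting place in both fixed cameras, so it is fully seated and upright.
- **Jug, mould and jar:** unchanged.

**What went differently:**
- **Small look-alike:** it toppled before the arm had touched anything.
- **Tall look-alike:** it fell across the stand's top, where it covered the hole. I saw it down after the pin was lifted and can't say why it fell. I nudged it off toward −x with the held pin's shaft, at under 1 N, and it now lies on the table beside the stand.
- **Stand hole position:** the wrist camera's reading was about 2 mm off the pick-up position in y. I aimed between the two, and the pin went in without force until the shoulder touched.
- **Final check:** my picture views were used up, so it was made from pixel measurements.

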